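# Park the solder pot

### The arm

A 6-joint arm with a two-finger parallel gripper is mounted at the origin on the work surface. World frame = base frame: x ahead of the robot, y to its left, z up, the work surface at z = 0. Lengths are in mm, angles in rad, forces in N, time in s.
With the tool pointing down it reaches from about 300 to 775 mm from the base axis. Payload 14.6 kg.
Tool frame: the origin (TCP) lies at the very end of the fingers, on their centre line; the grasp point (between the pads) lies 19 mm behind it; z points along the fingers, y is the line along which they close (so a half turn about z gives the same grasp; the last joint's range is limited). The gripper opens to 94 mm and grips with 3 to 60 N. Pads are 16 mm wide; open, the fingers measure 119 mm over their backs; the gripper's body (75 mm by 177 mm) begins 78 mm behind the grasp point.
Start: joints at [1.107, 0.3, 1.521, -0, 1.321, -0.067], TCP at [212.554, 507.257, 205.446] pointing down, gripper open.
Joint ranges: [-3.03, 3.03], [-0.79, 2.21], [0.23, 2.52], [-1.04, 4.18], [0, 3.07], [-2.55, 2.55]. Speed limits (rad/s): [2.22, 2.22, 2.57, 3.14, 3.14, 3.14].

### API

Orientations are given as [roll, pitch, yaw] about the fixed x, y, z axes, in that order (R = Rz(yaw) Ry(pitch) Rx(roll)).
In Python, from cell import manip gives the robot as it stands.
- The arm moves only by the tool servo_tool, never from a script. Its argument "rows" is a list of rows, each a list of 7 numbers: the turn, a rotation vector about the world's x, y, z in degrees, then the shift along the world's x, y, z in mm, then the closure, from 0 (fully open) to 1 (shut). In form: [[rx, ry, rz, dx, dy, dz, fingers], ...]. A call has 1 to 20 rows; each row shifts and turns the commanded pose from where the row before left it; what a row does not reach is not made up. A row lasts 1/8 s, in which the tool goes at most 62.5 mm and 10.7 degrees, less where a joint would pass 70% of its speed; a pose out of reach is approached as far as the arm can. A call with a gripper value outside its range is refused whole. The fingers move at their own pace and stop on an object; "grip_force" is the grip in N (left out, the last holds). Time passes only in rows, so rows that do not move let the fingers close. It gives the time, the measured TCP pose, the force, the opening and the grip force at its end, in the units of the state.
- manip.read_state(): the state, without advancing time (a new reading comes with each control period).
- manip.camera(name): name is "scene" or "top"; returns the picture (384x512x3 uint8, red, green, blue); there is no depth.
- manip.camera_info(name): a dict with "fx", "fy", "cx", "cy" (pixels), "D" ([k1, k2, p1, p2, k3] as OpenCV has them; the pictures are not rectified), "position" and "rotation" of the camera in the world. Camera axes: x right, y down, z forward; pixel columns grow to the right and rows downward; lengths in mm; the calibration is good to about 2 mm. A picture is of the moment at which its call begins. camera_info takes no time and is no camera call.
- manip.sign_off(): hands the job in; it is judged then, once.
The state is a dict: "clock": time; "joints": joint angles; "qd": joint speeds; "effort": joint torques, N m; "eef_pos": TCP position; "eef_rot": TCP orientation; "wrist_force": force on the tool from outside, world axes, zero at the start; "moment": the same for the moment, N m; "finger_gap": finger opening in mm; "finger_force": force on a finger pad.
Only numpy, scipy, OpenCV 4.12 (cv2) and the standard library are available. Lean on these libraries where they do the work, as an engineer would, in place of code of your own. Each camera call takes 0.05 s, during which the arm holds its last target. There are 200 camera calls.

### The job

Park the solder pot for the night: first take the green flux tin off the white parking ring and stand it upright on the round cork mat. Then slide the pot along the plate, never lifting or tipping it, from the red ring into the white ring until it just touches the metal stop there, gently enough that the stop is not pushed out of its setting. Last, switch the plate off by swinging the switch lever fully over, away from the red mark; leave everything else on the bench where it is.

Things in the scene. Friction and masses are not known exactly. Their poses are not given: they have to be found in the camera images.
- pot: Round steel solder pot, 76 mm diameter, 48 mm high, with a fixed lid, a red lid knob (16 mm diameter, top 70 mm above the underside) and one straight level red stick handle. About 0.35 to 0.7 kg. Origin: centre of its underside, z up; the handle points along the pot's -x. It starts inside the red ring on the plate.
- pot_handle (a point): Point on the pot's handle to grip, 90 mm from the pot's axis along its -x, at mid-height of the handle, 40 mm above the pot's underside. The handle is 14 mm wide and 14 mm high and runs from 50 to 145 mm from the pot's axis.
- flux_tin: Closed green round tin with a bright seam, 54 mm diameter, 36 mm high, 0.14 kg. Origin: centre of its underside, z up. It starts inside the white ring on the plate, where the pot must go.
- cork_mat: Round cork mat fixed on the bench, 110 mm diameter, 4 mm thick; it may lie to the left or the right of the plate. Origin: centre of its underside.
- plate: Flat black preheating plate fixed on the bench, 150 mm (x) by 360 mm (y), 20 mm thick. Origin: centre of its underside, z up. The two marked rings lie on its top, 75 mm either side of the centre along its y.
- hot_ring: Red ring painted on the plate, 100 mm inner and 110 mm outer diameter, flat. Origin: its centre, at the plate's top face. It may be the left or the right one.
- park_ring: White ring painted on the plate, the parking place, same size as the red one. Origin: its centre, at the plate's top face.
- stop_left_face (a point): Metal stop at the plate's +y end: upright aluminium block 50 mm wide, 12 mm thick, top 36 mm above the plate. Point: middle of its flat inner face (it looks along the plate's -y), 20 mm above the plate, axes as the plate's. Held by friction: slides outward if pushed with over about 12 N. Its setting varies: the face is 34 to 47 mm beyond the nearest ring's centre.
- stop_right_face (a point): The same kind of stop at the plate's -y end; its face looks along the plate's +y.
- switch_box: White box fixed on the bench, 110 mm (x) by 90 mm (y), 45 mm high, with the switch lever on its top; it lies on the other side of the plate from the mat. Origin: centre of its underside. Its -x side carries a red mark and lamp (on), its +x side a black mark (off).
- switch (a joint): Angle of the switch lever: 0 leans fully to the box's -x side (red mark, on), 1.0 rad leans fully to its +x side (off). It starts near 0 and stays where it is left; it moves with about 1 N at the tip.
- switch_tip (a point): Centre of the black ball, 26 mm diameter, at the lever's tip. The lever is 80 mm long and turns about an axis along the box's y that stands over the box's centre, 67 mm above the bench, so the ball goes from 38 mm before to 38 mm beyond the box's centre along its x, 137 to 147 mm above the bench.
- circuit_board: Green circuit board lying near the robot, 80 by 110 mm, about 13 mm high. Leave alone. Origin: centre of its underside.
- solder_spool: Blue spool of solder standing on its end, 60 mm diameter, 40 mm high. Leave alone. Origin: centre of its underside.
- red_tin: Red tin with a black seam, 54 mm diameter, 36 mm high. Leave alone. Origin: centre of its underside.
- cleaner_bottle: Blue bottle with a white cap, 48 mm diameter, 130 mm high, beside the plate. Leave alone. Origin: centre of its underside.
- screwdriver: Screwdriver with a yellow handle lying near the robot, about 200 mm long. Leave alone. Origin: centre of its underside.
Mind the look-alikes: they are no part of the job. Of the things like the flux_tin, leave any that is pink; of the rest the larger one is meant.

How it is judged:
By the outcome, as a careful person would: the job done as asked, in the order asked, and still so for the second after the job is handed in, with the robot touching nothing.
It also fails if it takes over 61 s, if anything falls off the work surface, if the arm or the gripper's body presses on something with over 40 N, if the wrist force passes 120 N, or if a joint passes its speed limit or range.

## Working session

There is one attempt and no reset: what is moved stays moved. The work goes in short steps, Python scripts to look and compute and a tool call to move; the robot and the scene stay as the last step left them, time stands still between calls to the robot, and variables do not carry over. Pictures are saved under pics/ and viewed, at most 12 in all, crops included, and the job is handed in when it is done.

Besides the shell and the picture viewer there is one more tool, called after ">>>" as name(argument=value, ...) on one line, values as JSON. servo_tool: Moves the arm, as the interface text tells. Its arguments: {"type":"object","properties":{"rows":{"type":"array","items":{"type":"array","items":{"type":"number"}}},"grip_force":{"type":"number"}},"required":["rows"]}

```bash
ls; mkdir -p pics; python3 - <<'E'
from cell import manip
import cv2
for n in("top","scene"):
    i=manip.camera(n); cv2.imwrite(f"pics/{n}0.png",i[:,:,::-1]); print(manip.camera_info(n))
print(manip.read_state())
E
```

```text
pics
{'fx': 356.2699481513785, 'fy': 356.2699481513785, 'cx': 255.70760675986142, 'cy': 195.12397148239168, 'D': array([0.03567584, 0.        , 0.        , 0.        , 0.        ]), 'position': array([ 412.86956193,    6.91607984, 1016.70232684]), 'rotation': array([-3.01210389,  0.01287063, -1.54358567])}
{'fx': 419.8389973746237, 'fy': 419.8389973746237, 'cx': 245.35939285926887, 'cy': 195.08048789124547, 'D': array([-0.05512703,  0.        ,  0.        ,  0.        ,  0.        ]), 'position': array([1052.69887165,  528.86942709,  871.37451749]), 'rotation': array([-2.38227713, -0.00723772,  2.3553415 ])}
{'clock': 0.1, 'joints': array([ 1.10736193e+00,  3.00420166e-01,  1.52152296e+00,  1.21965086e-05,
        1.32065800e+00, -6.66145668e-02]), 'qd': array([-0.00150443, -0.00357752, -0.00199525, -0.00094496,  0.0013132 ,
       -0.00111021]), 'effort': array([ 2.09300859e-03, -5.32649732e+01, -3.53280544e+01,  7.09508755e-02,
        2.36222288e-02, -6.82614609e-05]), 'eef_pos': array([212.4737169 , 507.05619781, 204.93884195]), 'eef_rot': array([-3.14058720e+00, -7.89170283e-05,  2.74476976e+00]), 'wrist_force': array([-0.75510586, -0.62088682, -0.9479427 ]), 'moment': array([ 0.02230313,  0.02093143, -0.05751415]), 'finger_force': 0.0, 'finger_gap': 94.02787811937189}
```

View pics/top0.png

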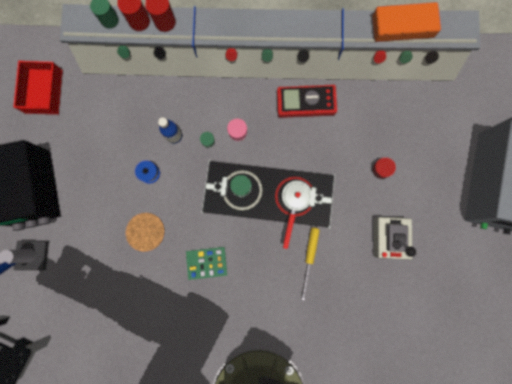

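View pics/scene0.png

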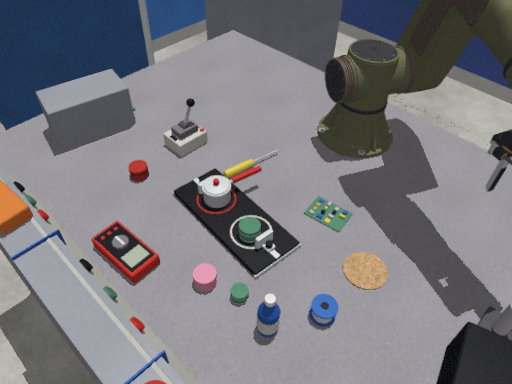

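Top view (up = +x, left = +y): large green tin in the white ring (240,187), small green decoy (207,139), mat (145,232), pot in the red ring (297,195) with its handle to (288,245), and switch box (395,238) with the ball at (411,251). The scene view agrees: the flux tin is at (250,230), the stop at (263,240) and the ball at (190,103).

```bash
cat > h.py <<'E'
import numpy as np,cv2
from cell import manip
from scipy.spatial.transform import Rotation as R
def pt(n,uv,z,info={}):
    i=info.setdefault(n,manip.camera_info(n))
    K=np.array([[i['fx'],0,i['cx']],[0,i['fy'],i['cy']],[0,0,1]])
    p=cv2.undistortPoints(np.array(uv,float).reshape(-1,1,2),K,i['D']).reshape(-1,2)
    d=R.from_euler('xyz',i['rotation']).apply(np.c_[p,np.ones(len(p))]); o=i['position']
    return o+d*((z-o[2])/d[:,2])[:,None]
def blobs(im,lo,hi,roi,amin=15):
    x0,y0,x1,y1=roi; h=cv2.cvtColor(im,cv2.COLOR_RGB2HSV)
    m=cv2.inRange(h,np.array(lo),np.array(hi)); k=np.zeros_like(m); k[y0:y1,x0:x1]=m[y0:y1,x0:x1]
    n,l,s,c=cv2.connectedComponentsWithStats(k)
    return [(s[j,4],c[j].round(1),s[j,:4],l==j) for j in range(1,n) if s[j,4]>=amin],k
E
python3 - <<'E'
from h import *
np.set_printoptions(precision=1,suppress=True)
T=manip.camera("top");S=manip.camera("scene")
def show(name,cam,lo,hi,roi,z,amin=15):
    for a,c,b,_ in blobs(T if cam=="top" else S,lo,hi,roi,amin)[0]:
        print(name,cam,a,c,b,"->",pt(cam,c,z)[0])
g=([60,60,30],[95,255,255])
show("tin","top",*g,(222,170,262,205),56); show("tin","scene",*g,(230,210,268,250),45)
show("green small","top",*g,(195,128,220,150),30)
show("mat","top",[5,80,90],[25,255,255],(120,205,170,260),4,100)
show("mat","scene",[5,80,90],[25,255,255],(335,245,395,295),4,100)
show("red","top",[0,140,80],[6,255,255],(265,165,330,255),60,8)
show("red","scene",[0,140,80],[6,255,255],(190,165,265,220),90,8)
show("plate","top",[0,0,0],[180,255,45],(195,150,345,235),20,100)
show("ball","top",[0,0,0],[180,255,40],(370,210,425,265),140,10)
show("ball","scene",[0,0,0],[180,255,60],(183,95,198,112),140,10)
show("box","top",[0,0,150],[180,60,255],(370,210,425,265),45,30)
cv2.imwrite("pics/c1.png",np.hstack([cv2.resize(T[155:260,195:345],(600,420),interpolation=2),])[:,:,::-1])
cv2.imwrite("pics/c2.png",np.vstack([cv2.resize(S[165:275,165:305],(700,550),interpolation=2)])[:,:,::-1])
E
```

```text
tin top 352 [240.3 184.6] [230 175  22  21] -> [565.5  65.5  56. ]
tin scene 340 [249.4 225.7] [238 217  23  19] -> [561.9  61.9  45. ]
tin scene 53 [246.9 237.7] [239 233  16   8] -> [593.6  84.4  45. ]
green small top 152 [206.8 138.7] [200 132  14  14] -> [699.7 167.   30. ]
mat top 1189 [144.6 231.7] [125 213  40  39] -> [432. 335.   4.]
mat scene 1285 [364.9 270.2] [343 252  45  38] -> [436.8 337.4   4. ]
red top 404 [288.5 211. ] [275 177  36  71] -> [496.3 -66.7  60. ]
red top 12 [297.2 194.3] [296 193   4   4] -> [542.2 -89.5  60. ]
red scene 159 [245.8 173.7] [232 166  29  17] -> [466.7 -46.4  90. ]
red scene 23 [215.6 181.4] [214 179   4   6] -> [544.5 -81.8  90. ]
red scene 146 [216.6 205.5] [196 189  41  25] -> [600.6 -16.3  90. ]
plate top 665 [245.1 174.6] [209 163  82  41] -> [600.3  55.   20. ]
plate top 147 [212.9 200.5] [206 192  16  19] -> [523.9 143.5  20. ]
ball top 17 [409.  250.5] [407 248   5   7] -> [ 402.  -350.5  140. ]
ball scene 47 [190.  102.2] [187  99   7   8] -> [ 401.4 -352.4  140. ]
box top 353 [386.2 240.2] [379 218  33  42] -> [ 426.2 -330.    45. ]
box top 160 [408.5 229.5] [401 219  12  27] -> [ 456.5 -389.6   45. ]
```

View pics/c1.png

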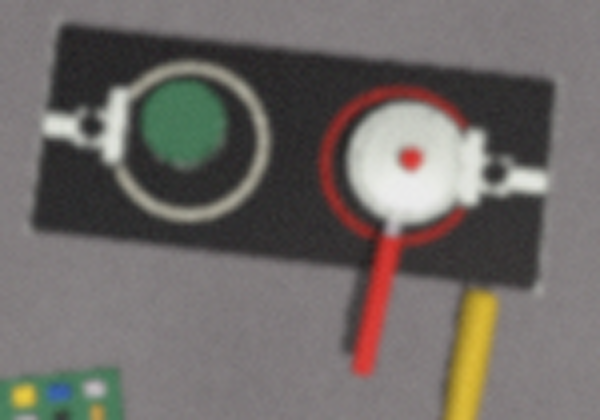

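View pics/c2.png

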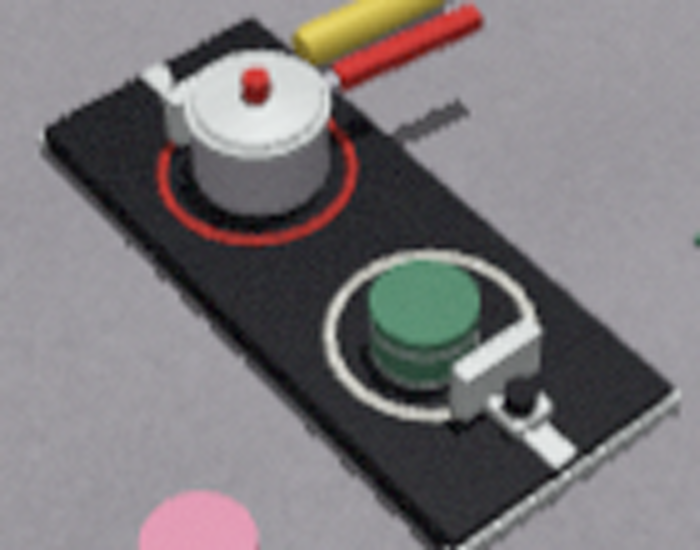

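Crops: white ring centre at crop (190,141), left stop face edge at crop x≈128, knob (410,159), and handle from (392,238) to (362,372). Plate corners are (60,22), (556,80), (540,290) and (33,228). The flux tin sits clear of the stop, with about 10 mm between them.

```bash
python3 - <<'E'
from h import *
np.set_printoptions(precision=1,suppress=True)
T=manip.camera("top");S=manip.camera("scene")
c=lambda *a:np.array(a)/4+[194.6,154.6]
print("corners",pt("top",c((60,22),(556,80),(540,290),(33,228)),20))
print("rings",pt("top",c((190,141),(401,166)),20))
print("knob",pt("top",c((410,159)),90),pt("scene",[215.6,180.4],88))
b,k=blobs(T,[0,140,80],[6,255,255],(280,216,300,255),20)
ys,xs=np.nonzero(k); 
for lo,hi in((217,227),(238,250)):
    s=(ys>=lo)&(ys<hi); print("handle",pt("top",[xs[s].mean(),ys[s].mean()],66))
print("stop edge",pt("top",c((128,90),(122,162)),56))
# tin: top disc ellipse
for cam,roi,z in(("top",(222,170,262,205),56),("scene",(230,210,268,250),56)):
    im=T if cam=="top" else S
    b,k=blobs(im,[60,60,60],[95,255,255],roi); cc=max(cv2.findContours(k,0,1)[0],key=cv2.contourArea); e=cv2.fitEllipse(cc); print(e, pt(cam,e[0],z))
p=pt("scene",[[236.5+1.2,224.5],[261,224.5]],56);print(p)
h=pt("scene",S and [0,0] if False else [[0,0]],0) if False else None
E
```

```text
corners [[ 639.9  157.9   20. ]
 [ 606.4 -195.5   20. ]
 [ 458.  -184.3   20. ]
 [ 491.9  170.4   20. ]]
rings [[556.3  62.2  20. ]
 [542.3 -87.   20. ]]
knob [[538.  -86.2  90. ]] [[540.7 -86.1  88. ]]
handle [[468.7 -72.3  66. ]]
handle [[413. -61.  66.]]
stop edge [[585.3 103.8  56. ]
 [535.5 106.   56. ]]
((240.36083984375, 184.6448974609375), (19.830860137939453, 21.037755966186523), 77.50637817382812) [[565.4  65.4  56. ]]
((249.45391845703125, 225.69784545898438), (17.731931686401367, 22.327133178710938), 89.64928436279297) [[568.4  68.2  56. ]]
[[586.6  44.7  56. ]
 [545.   85.9  56. ]]
```

>>> servo_tool(rows=[[0,0,-6.06,29.5,-36.7,-4,0],[0,0,-6.06,29.5,-36.7,-4,0],[0,0,-6.06,29.5,-36.7,-4,0],[0,0,-6.06,29.5,-36.7,-4,0],[0,0,-6.06,29.5,-36.7,-4,0],[0,0,-6.06,29.5,-36.7,-4,0],[0,0,-6.06,29.5,-36.7,-4,0],[0,0,-6.06,29.5,-36.7,-4,0],[0,0,-6.06,29.5,-36.7,-4,0],[0,0,-6.06,29.5,-36.7,-4,0],[0,0,-6.06,29.5,-36.7,-4,0],[0,0,-6.06,29.5,-36.7,-4,0],[0,0,0,0,0,0,0],[0,0,0,0,0,0,0]], grip_force=20)

```text
clock: 2.05
eef_pos: [566.2, 67.2, 157.3]
eef_rot: [-3.141, -0.0, 1.476]
wrist_force: [0.2, -0.4, 0.2]
finger_gap: 94.0
finger_force: 0.0
```

>>> servo_tool(rows=[[0,0,0,0,0,-25,0],[0,0,0,0,0,-35,0],[0,0,0,0,0,-35,0],[0,0,0,0,0,-22,0],[0,0,0,0,0,-12,0],[0,0,0,0,0,-2,0],[0,0,0,0,0,0,0]])

```text
clock: 2.92
eef_pos: [566.9, 67.1, 27.3]
eef_rot: [3.14, -0.0, 1.476]
wrist_force: [0.4, -0.2, -0.4]
finger_gap: 93.8
finger_force: 0.0
```

```bash
python3 - <<'E'
from h import *
S=manip.camera("scene");print(manip.read_state()['eef_pos'])
cv2.imwrite("pics/c3.png",cv2.resize(S[165:275,165:305],(700,550),interpolation=2)[:,:,::-1])
E
```

```text
[566.9993373   67.05841801  27.41518691]
```

View pics/c3.png

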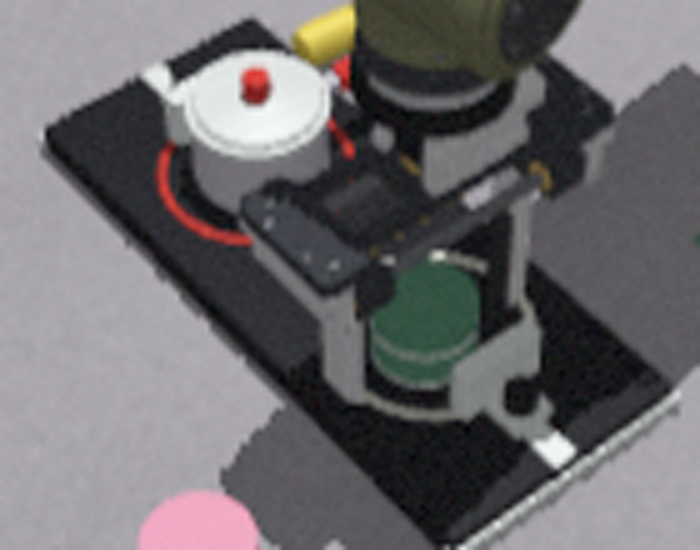

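The fingers straddle the tin, clear of the stop.

>>> servo_tool(rows=[[0,0,0,0,0,0,0.3],[0,0,0,0,0,0,0.4],[0,0,0,0,0,0,0.5],[0,0,0,0,0,0,0.55],[0,0,0,0,0,0,0.6],[0,0,0,0,0,0,0.6],[0,0,0,0,0,0,0.6],[0,0,0,0,0,0,0.6]], grip_force=20)

```text
clock: 3.98
eef_pos: [566.5, 66.9, 26.5]
eef_rot: [-3.142, 0.0, 1.476]
wrist_force: [-0.4, -0.9, 1.1]
finger_gap: 53.7
finger_force: 20.0
```

>>> servo_tool(rows=[[0,0,0,0,0,5,0.6],[0,0,0,0,0,15,0.6],[0,0,0,0,0,25,0.6],[0,0,0,0,0,25,0.6],[0,0,0,-7,14,4,0.6],[0,0,0,-16,32,0,0.6],[0,0,0,-20,41,0,0.6],[0,0,0,-20,41,0,0.6],[0,0,0,-20,41,0,0.6],[0,0,0,-20,41,0,0.6],[0,0,0,-16,32,0,0.6],[0,0,0,-9,18,0,0.6],[0,0,0,-4,9,0,0.6],[0,0,0,0,0,-20,0.6],[0,0,0,0,0,-30,0.6],[0,0,0,0,0,-22,0.6],[0,0,0,0,0,-10,0.6],[0,0,0,0,0,-4,0.6],[0,0,0,0,0,0,0.6],[0,0,0,0,0,0,0.6]])

```text
clock: 6.48
eef_pos: [434.9, 336.0, 15.2]
eef_rot: [3.141, -0.001, 1.476]
wrist_force: [-0.6, -0.7, -1.2]
finger_gap: 53.5
finger_force: 20.0
```

>>> servo_tool(rows=[[0,0,0,0,0,-2,0.6],[0,0,0,0,0,-1.5,0.6],[0,0,0,0,0,-0.7,0.6],[0,0,0,0,0,0,0.6],[0,0,0,0,0,0,0.6]])

```text
clock: 7.1
eef_pos: [434.6, 335.9, 10.5]
eef_rot: [3.142, -0.0, 1.476]
wrist_force: [-1.7, -1.0, 3.6]
finger_gap: 53.9
finger_force: 20.0
```

>>> servo_tool(rows=[[0,0,0,0,0,0,0.4],[0,0,0,0,0,0,0.2],[0,0,0,0,0,0,0.1],[0,0,0,0,0,0,0.1],[0,0,0,0,0,15,0.1],[0,0,0,0,0,30,0.1],[0,0,0,0,0,40,0.1],[0,0,0,0,0,25,0.1],[0,0,-8,1,-20,0,0.45],[0,0,-8,1,-37,0,0.45],[0,0,-8,1,-40,0,0.45],[0,0,-8,2,-40,0,0.45],[0,0,-8,2,-40,0,0.45],[0,0,-8,2,-40,0,0.45],[0,0,-8,2,-40,0,0.45],[0,0,-8,2,-40,0,0.45],[0,0,-8,1,-37,0,0.45],[0,0,-8,1,-30,0,0.45],[0,0,-8,1,-26,0,0.45],[0,0,-8,0,-14,0,0.45]])

```text
clock: 9.6
eef_pos: [450.7, -69.3, 121.3]
eef_rot: [3.142, -0.001, -0.206]
wrist_force: [0.2, 0.3, -0.1]
finger_gap: 51.9
finger_force: 0.0
```

```bash
python3 - <<'E'
from h import *
T=manip.camera("top");S=manip.camera("scene");s=manip.read_state();print(s['clock'],s['eef_pos'],s['eef_rot'],s['finger_gap'])
for im,cam,roi in((T,"top",(115,200,175,260)),(S,"scene",(335,230,395,295))):
    for a,c,b,_ in blobs(im,[60,60,30],[95,255,255],roi)[0]: print(a,c,b,pt(cam,c,38))
cv2.imwrite("pics/c4.png",np.hstack([cv2.resize(S[140:300,170:400],(690,480),interpolation=2)])[:,:,::-1])
E
```

```text
9.7 [450.70258057 -69.12315516 121.12583461] [ 3.14147622e+00 -1.13257120e-03 -2.03254414e-01] 51.58532496251752
296 [142.  230.4] [132 221  21  19] [[434.70608214 331.32882932  38.        ]]
456 [366.4 264.1] [355 252  24  26] [[443.86091458 337.69202946  38.        ]]
```

View pics/c4.png

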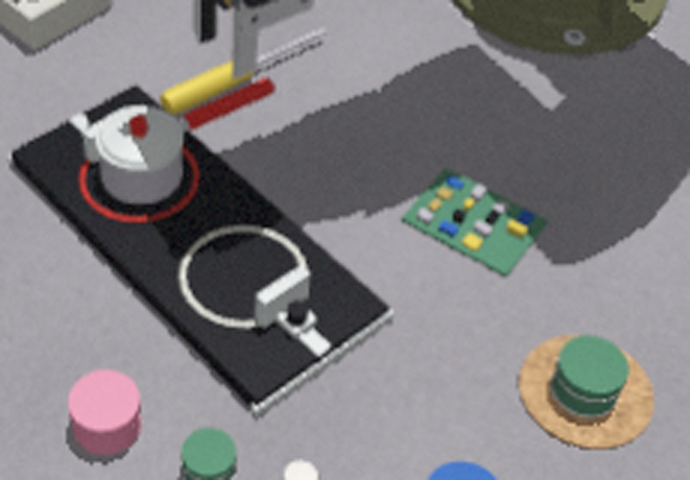

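The tin stands upright on the mat and the gripper is above the handle. Next is the descent onto the handle and the grip.

>>> servo_tool(rows=[[0,0,0,0,0,-15,0.45],[0,0,0,0,0,-25,0.45],[0,0,0,0,0,-22,0.45],[0,0,0,0,0,-13,0.45],[0,0,0,0,0,-5,0.45],[0,0,0,0,0,0,0.45]])

```text
clock: 10.45
eef_pos: [450.6, -68.0, 40.3]
eef_rot: [-3.142, 0.0, -0.199]
wrist_force: [0.1, -0.4, -0.5]
finger_gap: 51.8
finger_force: 0.0
```

>>> servo_tool(rows=[[0,0,0,0,0,0,0.6],[0,0,0,0,0,0,0.65],[0,0,0,0,0,0,0.7],[0,0,0,0,0,0,0.75],[0,0,0,0,0,0,0.8],[0,0,0,0,0,0,0.85],[0,0,0,0,0,0,0.88],[0,0,0,0,0,0,0.9],[0,0,0,0,0,0,0.9]], grip_force=20)

```text
clock: 11.58
eef_pos: [450.6, -68.2, 40.3]
eef_rot: [3.141, -0.0, -0.2]
wrist_force: [-0.8, -2.3, 1.0]
finger_gap: 13.7
finger_force: 20.0
```

>>> servo_tool(rows=[[0,0,0,0,0,0,0.9],[0,0,0,0.4,3,0,0.9],[0,0,0,0.7,6,0,0.9],[0,0,0,1.1,9,0,0.9],[0,0,0,1.2,10,0,0.9],[0,0,0,1.2,10,0,0.9],[0,0,0,1.2,10,0,0.9],[0,0,0,1.2,10,0,0.9],[0,0,0,1.2,10,0,0.9],[0,0,0,1.2,10,0,0.9],[0,0,0,1.2,10,0,0.9],[0,0,0,1.2,10,0,0.9],[0,0,0,1.2,10,0,0.9],[0,0,0,1.1,9,0,0.9],[0,0,0,0.7,6,0,0.9],[0,0,0,0.5,4,0,0.9],[0,0,0,0.2,2,0,0.9],[0,0,0,0,0,0,0.9]], grip_force=40)

```text
clock: 13.82
eef_pos: [466.1, 61.0, 40.2]
eef_rot: [-3.141, 0.0, -0.2]
wrist_force: [0.3, -1.6, -0.3]
finger_gap: 14.0
finger_force: 39.9
```

```bash
python3 - <<'E'
from h import *
T=manip.camera("top");S=manip.camera("scene");s=manip.read_state();print(s['clock'],s['eef_pos'],s['wrist_force'],s['moment'])
cv2.imwrite("pics/c5.png",np.vstack([cv2.resize(T[150:225,195:345],(600,300),interpolation=2),cv2.resize(S[170:270,165:365],(600,300),interpolation=2)])[:,:,::-1])
E
```

```text
13.925 [466.03859832  60.90346414  40.24799816] [-0.81343481 -0.17297878  1.30614085] [-0.13202602  0.15477043 -0.02719782]
```

View pics/c5.png

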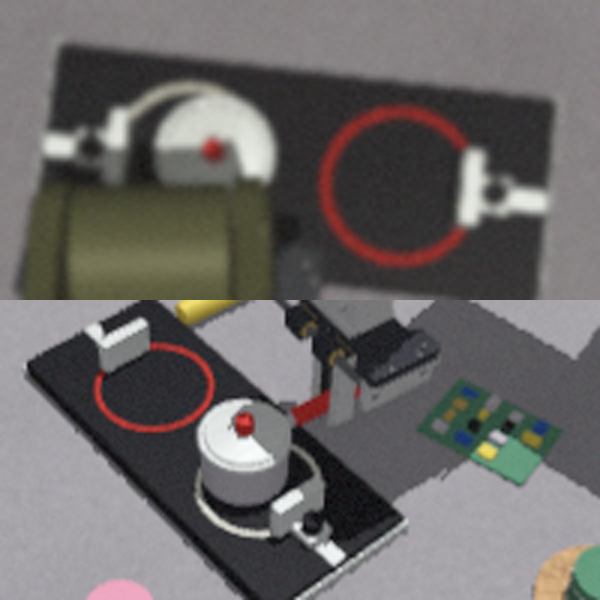

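>>> servo_tool(rows=[[0,0,0,0.3,3,0,0.9],[0,0,0,0.5,4,0,0.9],[0,0,0,0.3,3,0,0.9],[0,0,0,0.2,2,0,0.9],[0,0,0,0.1,1,0,0.9],[0,0,0,0.1,1,0,0.9]])

```text
clock: 14.68
eef_pos: [467.5, 74.9, 40.2]
eef_rot: [3.142, 0.0, -0.2]
wrist_force: [0.2, -2.7, 1.4]
finger_gap: 13.9
finger_force: 39.9
```

>>> servo_tool(rows=[[0,0,0,0.05,0.5,0,0.9],[0,0,0,0.05,0.5,0,0.9]])

```text
clock: 14.92
eef_pos: [467.6, 75.8, 40.2]
eef_rot: [3.142, 0.0, -0.2]
wrist_force: [0.1, -3.0, 2.3]
finger_gap: 13.3
finger_force: 39.9
```

>>> servo_tool(rows=[[0,0,0,0.05,0.5,0,0.9],[0,0,0,0.05,0.5,0,0.9]])

```text
clock: 15.18
eef_pos: [467.7, 76.9, 40.3]
eef_rot: [-3.142, 0.0, -0.2]
wrist_force: [0.1, -2.7, 1.7]
finger_gap: 13.7
finger_force: 39.9
```

```bash
python3 - <<'E'
from h import *
T=manip.camera("top");S=manip.camera("scene")
# bright-row profile between stop and pot, on stop mid-line
v=cv2.cvtColor(T,cv2.COLOR_RGB2HSV)[:,:,2]
for r in (182,184,186):print(v[r,218:245])
cv2.imwrite("pics/c6.png",np.hstack([cv2.resize(T[165:205,205:265],(400,400),interpolation=2),cv2.resize(S[195:260,220:285],(400,400),interpolation=2)])[:,:,::-1])
E
```

```text
[ 79 103 127 152 194 218 223 216 166 112 119 171 198 202 203 208 213 214
 211 211 211 212 209 204 206 205 203]
[ 70 106 149 184 208 222 226 208 158 112 137 183 196 205 204 204 206 206
 202 204 199 185 183 176 167 150 138]
[ 39  50  76 116 145 174 176 154 113  86 101 131 151 159 151 141 138 135
 136 135 130 124 130 139 128 114 102]
```

View pics/c6.png

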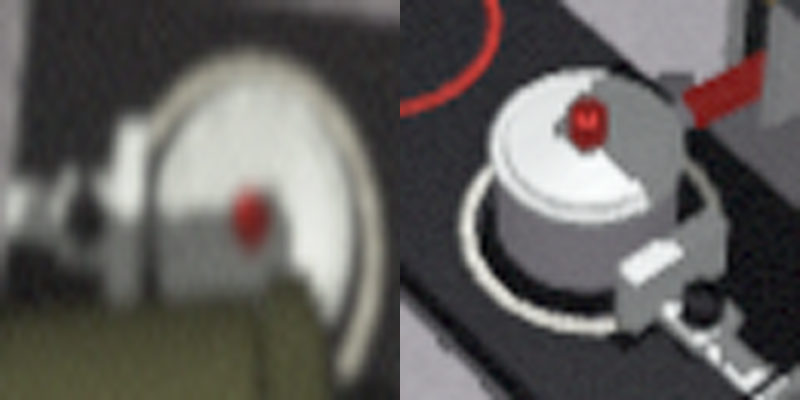

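The top view shows the stop's inner edge at about px 227 and the pot's edge at about 228.5, so roughly 3–4 mm remain. I'll creep in while watching the force.

>>> servo_tool(rows=[[0,0,0,0.05,0.5,0,0.9],[0,0,0,0.05,0.5,0,0.9],[0,0,0,0.05,0.5,0,0.9]])

```text
clock: 15.65
eef_pos: [467.9, 78.4, 40.2]
eef_rot: [3.142, 0.0, -0.2]
wrist_force: [-0.1, -4.3, 1.1]
finger_gap: 13.6
finger_force: 39.9
```

>>> servo_tool(rows=[[0,0,0,0.04,0.4,0,0.9]])

```text
clock: 15.78
eef_pos: [467.9, 78.8, 40.2]
eef_rot: [3.142, 0.0, -0.2]
wrist_force: [-0.1, -3.2, 2.5]
finger_gap: 13.6
finger_force: 39.9
```

>>> servo_tool(rows=[[0,0,0,0.04,0.4,0,0.9]])

```text
clock: 15.9
eef_pos: [468.0, 79.2, 40.3]
eef_rot: [-3.142, -0.0, -0.2]
wrist_force: [-0.5, -3.2, 1.6]
finger_gap: 13.9
finger_force: 39.9
```

>>> servo_tool(rows=[[0,0,0,0.04,0.4,0,0.9]])

```text
clock: 16.02
eef_pos: [468.0, 79.6, 40.3]
eef_rot: [-3.142, -0.0, -0.2]
wrist_force: [-0.3, -3.9, 2.2]
finger_gap: 13.6
finger_force: 39.9
```

>>> servo_tool(rows=[[0,0,0,0.04,0.4,0,0.9]])

```text
clock: 16.15
eef_pos: [468.1, 80.0, 40.2]
eef_rot: [-3.142, -0.0, -0.2]
wrist_force: [-0.3, -3.0, 2.1]
finger_gap: 13.5
finger_force: 39.9
```

>>> servo_tool(rows=[[0,0,0,0.04,0.4,0,0.9]])

```text
clock: 16.27
eef_pos: [468.1, 80.4, 40.3]
eef_rot: [-3.142, -0.0, -0.2]
wrist_force: [-0.3, -3.2, 0.5]
finger_gap: 14.1
finger_force: 39.9
```

```bash
python3 - <<'E'
from h import *
T=manip.camera("top")
v=cv2.cvtColor(T,cv2.COLOR_RGB2HSV)[:,:,2]
for r in (180,182,184,186):print(v[r,214:238])
E
```

```text
[ 47  51  53  44  44  50  60  97 154 202 220 215 182 142 144 173 191 197
 202 209 212 212 211 210]
[104 118 101  74  76 107 126 152 193 218 224 214 175 159 185 199 201 206
 212 213 213 211 210 210]
[137 114  81  61  68 107 152 183 206 218 218 208 177 175 191 193 198 201
 204 203 202 198 188 179]
[100  60  43  36  37  49  79 114 134 142 140 134 122 122 127 129 133 136
 136 136 135 131 123 113]
```

>>> servo_tool(rows=[[0,0,0,0.04,0.4,0,0.9]])

```text
clock: 16.45
eef_pos: [468.2, 80.8, 40.3]
eef_rot: [3.142, -0.0, -0.2]
wrist_force: [-0.2, -3.0, 0.9]
finger_gap: 13.8
finger_force: 39.9
```

>>> servo_tool(rows=[[0,0,0,0.04,0.4,0,0.9]])

```text
clock: 16.58
eef_pos: [468.2, 81.2, 40.3]
eef_rot: [-3.142, -0.0, -0.2]
wrist_force: [-0.1, -3.1, 2.1]
finger_gap: 13.4
finger_force: 39.9
```

>>> servo_tool(rows=[[0,0,0,0.04,0.4,0,0.9]])

```text
clock: 16.7
eef_pos: [468.2, 81.6, 40.2]
eef_rot: [3.142, 0.0, -0.2]
wrist_force: [0.1, -3.3, 1.7]
finger_gap: 14.2
finger_force: 39.9
```

>>> servo_tool(rows=[[0,0,0,0.04,0.4,0,0.9]])

```text
clock: 16.82
eef_pos: [468.3, 82.0, 40.2]
eef_rot: [3.142, 0.0, -0.2]
wrist_force: [-0.5, -2.6, 2.2]
finger_gap: 13.5
finger_force: 39.9
```

>>> servo_tool(rows=[[0,0,0,0.04,0.4,0,0.9]])

```text
clock: 16.95
eef_pos: [468.3, 82.4, 40.2]
eef_rot: [-3.142, 0.0, -0.2]
wrist_force: [-0.0, -3.2, 1.5]
finger_gap: 13.3
finger_force: 39.9
```

>>> servo_tool(rows=[[0,0,0,0.04,0.4,0,0.9]])

```text
clock: 17.08
eef_pos: [468.3, 82.8, 40.3]
eef_rot: [3.142, 0.0, -0.2]
wrist_force: [0.1, -3.4, 1.1]
finger_gap: 13.6
finger_force: 39.9
```

>>> servo_tool(rows=[[0,0,0,0.04,0.4,0,0.9]])

```text
clock: 17.2
eef_pos: [468.4, 83.2, 40.2]
eef_rot: [-3.142, 0.0, -0.2]
wrist_force: [-0.6, -3.6, 1.2]
finger_gap: 13.8
finger_force: 39.9
```

```bash
python3 - <<'E'
from h import *
T=manip.camera("top");print(manip.read_state()['wrist_force'],manip.read_state()['moment'])
v=cv2.cvtColor(T,cv2.COLOR_RGB2HSV)[:,:,2]
for r in (180,182,184,186):print(v[r,214:238])
E
```

```text
[ 0.29169039 -2.05847578  1.22205097] [-0.50550683  0.18411122 -0.20790492]
[ 54  54  53  47  48  48  56  96 153 197 219 217 191 183 197 199 200 204
 208 210 212 210 211 211]
[108 115 100  74  76 105 128 152 193 218 224 220 201 200 200 199 203 211
 213 213 210 209 213 211]
[137 114  83  60  66 109 152 184 207 217 221 221 212 204 197 197 202 204
 202 186 178 176 178 178]
[ 99  62  41  38  37  45  79 112 134 141 146 143 143 136 131 134 137 139
 132 122 112 112 110 117]
```

>>> servo_tool(rows=[[0,0,0,0.03,0.3,0,0.9]])

```text
clock: 17.38
eef_pos: [468.4, 83.5, 40.3]
eef_rot: [3.142, -0.0, -0.2]
wrist_force: [-0.8, -3.0, 1.0]
finger_gap: 13.9
finger_force: 39.9
```

>>> servo_tool(rows=[[0,0,0,0.03,0.3,0,0.9]])

```text
clock: 17.5
eef_pos: [468.4, 83.8, 40.2]
eef_rot: [-3.142, 0.0, -0.2]
wrist_force: [-0.6, -3.8, 1.7]
finger_gap: 13.7
finger_force: 39.9
```

>>> servo_tool(rows=[[0,0,0,0.03,0.3,0,0.9]])

```text
clock: 17.62
eef_pos: [468.5, 84.1, 40.2]
eef_rot: [-3.142, 0.0, -0.2]
wrist_force: [0.2, -3.2, 2.0]
finger_gap: 13.6
finger_force: 39.9
```

>>> servo_tool(rows=[[0,0,0,0.03,0.3,0,0.9]])

```text
clock: 17.75
eef_pos: [468.5, 84.4, 40.2]
eef_rot: [-3.142, 0.0, -0.2]
wrist_force: [-0.2, -3.6, 1.7]
finger_gap: 13.5
finger_force: 39.9
```

>>> servo_tool(rows=[[0,0,0,0.03,0.3,0,0.9]])

```text
clock: 17.88
eef_pos: [468.5, 84.7, 40.2]
eef_rot: [3.142, 0.0, -0.2]
wrist_force: [0.4, -3.8, 1.8]
finger_gap: 13.3
finger_force: 39.9
```

```bash
cat > m.py <<'E'
from h import *
s=manip.read_state();print(s['clock'],s['eef_pos'][1].round(2),s['wrist_force'].round(1),s['moment'].round(2))
T=manip.camera("top");S=manip.camera("scene")
b=blobs(T,[0,120,60],[8,255,255],(215,165,270,200),6)[0]; print([(x[0],x[1],pt("top",x[1],90)[0].round(1)) for x in b])
b=blobs(S,[0,140,60],[8,255,255],(230,195,262,225),6)[0]; print([(x[0],x[1],pt("scene",x[1],87)[0].round(1)) for x in b])
v=cv2.cvtColor(T,cv2.COLOR_RGB2HSV)[:,:,2]
for r in (180,182,184):print(v[r,218:232])
E
python3 m.py
```

```text
17.875 84.67 [ 0.4 -3.8  1.8] [-0.59  0.17 -0.23]
[(np.int32(14), array([239.2, 186.4]), array([555.2,  66.2,  90. ]))]
[(np.int32(34), array([233.3, 201.9]), array([560.4,   2.2,  87. ])), (np.int32(31), array([252. , 216.5]), array([561.5,  69.6,  87. ]))]
[ 48  50  60  96 153 200 221 219 203 195 203 201 204 209]
[ 76 104 127 151 194 219 226 226 220 213 207 205 211 211]
[ 67 108 144 176 203 216 218 218 212 203 197 201 202 207]
```

>>> servo_tool(rows=[[0,0,0,0.03,0.3,0,0.9]])

```text
clock: 18.1
eef_pos: [468.5, 85.0, 40.2]
eef_rot: [3.142, 0.0, -0.2]
wrist_force: [0.0, -2.9, 1.3]
finger_gap: 13.6
finger_force: 39.9
```

>>> servo_tool(rows=[[0,0,0,0.03,0.3,0,0.9]])

```text
clock: 18.23
eef_pos: [468.6, 85.3, 40.3]
eef_rot: [-3.142, -0.0, -0.2]
wrist_force: [0.7, -3.6, 0.6]
finger_gap: 13.7
finger_force: 39.9
```

>>> servo_tool(rows=[[0,0,0,0.03,0.3,0,0.9]])

```text
clock: 18.35
eef_pos: [468.6, 85.6, 40.2]
eef_rot: [-3.142, -0.0, -0.2]
wrist_force: [-0.4, -3.9, 1.5]
finger_gap: 13.8
finger_force: 39.9
```

>>> servo_tool(rows=[[0,0,0,0.03,0.3,0,0.9]])

```text
clock: 18.48
eef_pos: [468.6, 85.9, 40.2]
eef_rot: [-3.142, 0.0, -0.2]
wrist_force: [-1.3, -2.9, 1.8]
finger_gap: 13.6
finger_force: 39.9
```

>>> servo_tool(rows=[[0,0,0,0.03,0.3,0,0.9]])

```text
clock: 18.6
eef_pos: [468.7, 86.2, 40.3]
eef_rot: [-3.142, -0.0, -0.2]
wrist_force: [-0.3, -3.1, 2.0]
finger_gap: 13.6
finger_force: 39.9
```

```bash
python3 m.py
```

```text
18.6 86.2 [-0.3 -3.1  2. ] [-0.6   0.18 -0.21]
[(np.int32(13), array([238.5, 186.3]), array([555.4,  68.1,  90. ]))]
[(np.int32(36), array([233.2, 202.2]), array([561.3,   2.8,  87. ])), (np.int32(34), array([252.4, 216.9]), array([561.8,  71.2,  87. ]))]
[ 47  49  58  94 156 202 221 223 220 210 206 205 208 209]
[ 78 106 127 154 192 218 225 227 222 213 207 210 212 213]
[ 68 104 146 175 198 215 214 207 197 193 197 200 199 187]
```

>>> servo_tool(rows=[[0,0,0,0.03,0.3,0,0.9]])

```text
clock: 18.82
eef_pos: [468.7, 86.4, 40.3]
eef_rot: [3.142, 0.0, -0.2]
wrist_force: [-0.3, -4.4, 2.3]
finger_gap: 13.8
finger_force: 39.9
```

>>> servo_tool(rows=[[0,0,0,0.03,0.3,0,0.9]])

```text
clock: 18.95
eef_pos: [468.7, 86.7, 40.2]
eef_rot: [3.141, 0.0, -0.2]
wrist_force: [-1.1, -4.4, 1.8]
finger_gap: 13.4
finger_force: 39.9
```

```bash
python3 m.py
```

```text
18.95 86.69 [-1.1 -4.4  1.8] [-0.83  0.23 -0.33]
[(np.int32(14), array([238.5, 186.3]), array([555.4,  68.1,  90. ]))]
[(np.int32(35), array([233.4, 201.9]), array([560.2,   2.4,  87. ])), (np.int32(36), array([252.5, 216.9]), array([561.6,  71.4,  87. ]))]
[ 48  51  57  97 154 201 222 224 219 209 206 205 209 210]
[ 79 107 126 153 192 219 224 228 222 210 206 209 211 214]
[ 68 107 143 174 199 214 216 205 195 190 196 201 198 190]
```

>>> servo_tool(rows=[[0,0,0,0.02,0.2,0,0.9]])

```text
clock: 19.18
eef_pos: [468.7, 86.9, 40.2]
eef_rot: [3.141, 0.0, -0.2]
wrist_force: [-1.4, -4.6, 2.5]
finger_gap: 13.7
finger_force: 39.9
```

>>> servo_tool(rows=[[0,0,0,0.02,0.2,0,0.9]])

```text
clock: 19.3
eef_pos: [468.7, 87.1, 40.2]
eef_rot: [3.141, 0.0, -0.2]
wrist_force: [-1.5, -4.1, 1.2]
finger_gap: 13.8
finger_force: 40.0
```

```bash
python3 m.py
```

```text
19.3 87.1 [-1.5 -4.1  1.2] [-0.87  0.43 -0.35]
[(np.int32(14), array([238.5, 186.3]), array([555.4,  68.1,  90. ]))]
[(np.int32(36), array([233.4, 202. ]), array([560.5,   2.7,  87. ])), (np.int32(34), array([252.6, 216.8]), array([561.2,  71.4,  87. ]))]
[ 46  51  60  96 154 204 223 222 218 209 201 202 209 213]
[ 81 104 126 151 195 218 225 226 221 210 203 207 211 211]
[ 68 106 144 174 202 214 215 206 195 193 198 196 186 178]
```

The moment step and the static knob show contact at roughly 1–2 N, and the stop has not moved. Releasing the handle now.

>>> servo_tool(rows=[[0,0,0,0,0,0,0.84],[0,0,0,0,0,0,0.8],[0,0,0,0,0,0,0.7],[0,0,0,0,0,0,0.6],[0,0,0,0,0,0,0.5],[0,0,0,0,0,0,0.5],[0,0,0,0,0,5,0.5],[0,0,0,0,0,20,0.5],[0,0,0,0,0,30,0.5],[0,0,0,0,0,35,0.5],[0,0,0,-10,0,35,0.5],[0,0,0,-20,-20,20,0.5],[0,0,0,-20,-30,20,0.5],[0,0,0,-20,-40,20,0.5],[0,0,0,-20,-40,20,0.5],[0,0,0,-10,-40,0,0.5],[0,0,0,0,0,0,0.5]])

```text
clock: 21.52
eef_pos: [368.2, -84.5, 245.8]
eef_rot: [3.141, -0.001, -0.203]
wrist_force: [0.4, 0.0, 0.2]
finger_gap: 47.1
finger_force: 0.0
```

```bash
python3 m.py; python3 - <<'E'
from h import *
T=manip.camera("top");S=manip.camera("scene");print(manip.read_state()['clock'])
h=blobs(T,[0,140,60],[8,255,255],(215,200,255,250),15)[0];print([(x[0],x[1],x[2]) for x in h])
cv2.imwrite("pics/c7.png",np.hstack([cv2.resize(T[160:250,205:275],(400,514),interpolation=2),cv2.resize(S[190:254,220:270],(400,514),interpolation=2)])[:,:,::-1])
E
```

```text
21.525 -84.46 [0.4 0.  0.2] [0.05 0.16 0.  ]
[(np.int32(15), array([238.5, 185.9]), array([556.5,  68.1,  90. ]))]
[(np.int32(30), array([233. , 202.6]), array([562.6,   3.4,  87. ])), (np.int32(33), array([252.4, 216.7]), array([561.3,  70.8,  87. ]))]
[ 53  50  60  97 156 202 222 223 219 212 209 211 213 214]
[ 77 104 125 154 193 221 227 227 223 213 206 207 213 217]
[ 71 111 151 189 215 224 228 225 217 208 209 215 218 218]
21.725
[(np.int32(174), array([229.8, 221.2]), array([224, 206,  13,  34], dtype=int32))]
```

View pics/c7.png

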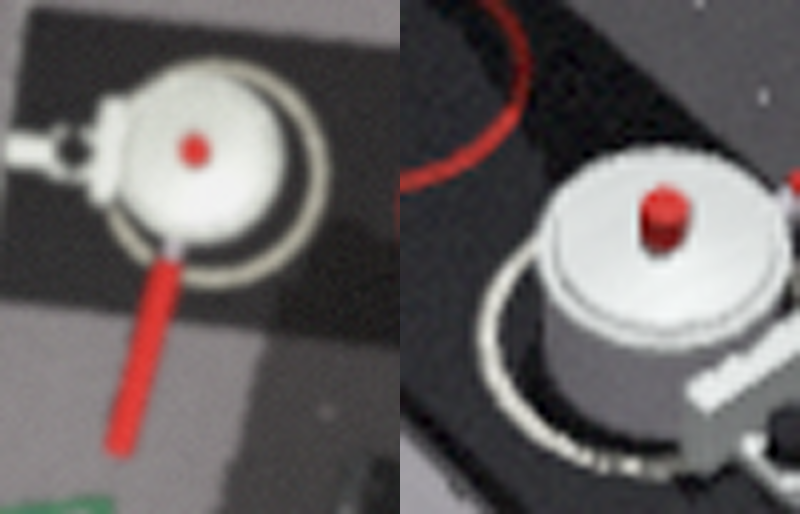

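The pot sits in the white ring against the stop, which is in place. Next is the switch: I'll measure the box centre and yaw.

```bash
python3 - <<'E'
from h import *
np.set_printoptions(precision=1,suppress=True)
T=manip.camera("top")
b,k=blobs(T,[0,0,140],[180,70,255],(368,208,425,268),20)
p=np.argwhere(k)[:,::-1]; r=cv2.minAreaRect(p.astype(np.float32)); q=pt("top",cv2.boxPoints(r),45); print(r,q,q.mean(0))
print(manip.read_state()['joints'])
E
```

```text
((399.1708984375, 236.27313232421875), (58.51321029663086, 48.12152099609375), 87.70938873291016) [[ 512.  -299.1   45. ]
 [ 520.7 -427.4   45. ]
 [ 365.4 -427.9   45. ]
 [ 356.2 -302.5   45. ]] [ 438.6 -364.2   45. ]
[-0.3 -0.1  1.9  0.   1.4  1.5]
```

>>> servo_tool(rows=[[0,0,1.5,-1,-20,0,1],[0,0,1.5,-1,-37,0,1],[0,0,1.5,-1,-45,0,1],[0,0,1.5,-1,-45,0,1],[0,0,1.5,-1,-45,0,1],[0,0,1.5,-1,-40,0,1],[0,0,1.5,-1,-25,0,1],[0,0,1,-1,-10,0,1],[0,0,0,0,0,-20,1],[0,0,0,0,0,-35,1],[0,0,0,0,0,-35,1],[0,0,0,0,0,-22,1],[0,0,0,0,0,-9,1],[0,0,0,0,0,-1,1],[0,0,0,0,0,0,1]], grip_force=10)

```text
clock: 23.65
eef_pos: [361.2, -350.0, 124.1]
eef_rot: [3.141, -0.001, 0.001]
wrist_force: [0.3, -0.4, 1.1]
finger_gap: 0.1
finger_force: 0.0
```

```bash
python3 - <<'E'
from h import *
S=manip.camera("scene")
cv2.imwrite("pics/c8.png",cv2.resize(S[70:170,140:260],(720,600),interpolation=2)[:,:,::-1])
E
```

```text
(no output)
```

View pics/c8.png

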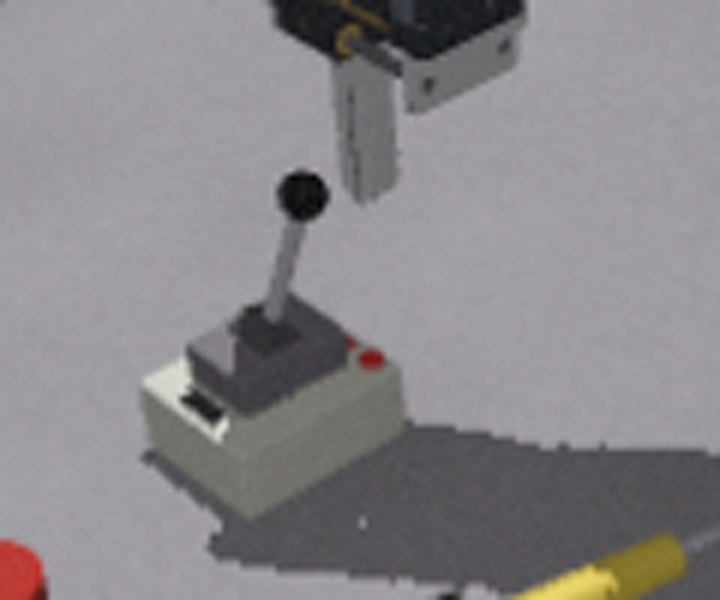

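The closed fingers stand on the red side, behind the ball. Pushing along +x.

>>> servo_tool(rows=[[0,0,0,4,0,0,1],[0,0,0,6,0,0,1],[0,0,0,6,0,0,1],[0,0,0,6,0,0,1],[0,0,0,6,0,0,1],[0,0,0,6,0,0,1],[0,0,0,6,0,0,1],[0,0,0,6,0,0,1],[0,0,0,6,0,0,1],[0,0,0,6,0,0,1],[0,0,0,6,0,0,1],[0,0,0,6,0,0,1],[0,0,0,6,0,0,1],[0,0,0,6,0,0,1],[0,0,0,4,0,0,1],[0,0,0,2,0,0,1]])

```text
clock: 25.7
eef_pos: [449.0, -349.8, 123.2]
eef_rot: [-3.142, 0.0, 0.001]
wrist_force: [-0.8, -0.1, 0.3]
finger_gap: 0.3
finger_force: 0.5
```

>>> servo_tool(rows=[[0,0,0,1,0,0,1],[0,0,0,1,0,0,1]])

```text
clock: 25.95
eef_pos: [449.8, -349.8, 123.1]
eef_rot: [-3.141, 0.002, 0.001]
wrist_force: [-12.1, 0.4, 2.9]
finger_gap: 0.7
finger_force: 5.7
```

>>> servo_tool(rows=[[0,0,0,0.5,0,0,1],[0,0,0,-4,0,0,1],[0,0,0,-15,0,0,1],[0,0,0,-30,0,20,1],[0,0,0,-30,20,30,1],[0,0,0,-20,30,40,1],[0,0,0,-10,30,40,1],[0,0,0,0,0,0,1]])

```text
clock: 26.95
eef_pos: [342.1, -269.3, 256.2]
eef_rot: [3.137, -0.005, 0.002]
wrist_force: [0.7, -0.4, 0.1]
finger_gap: 0.4
finger_force: 0.0
```

```bash
python3 - <<'E'
from h import *
T=manip.camera("top");S=manip.camera("scene");print(manip.read_state()['clock'])
for a,c,b,_ in blobs(S,[0,0,0],[180,255,60],(150,90,215,125),10)[0]: print(a,c,pt("scene",c,140))
for a,c,b,_ in blobs(T,[0,0,0],[180,255,40],(370,200,425,265),8)[0]: print(a,c,pt("top",c,140))
cv2.imwrite("pics/c9.png",np.vstack([cv2.resize(T[120:270,120:430],(600,290),interpolation=2),cv2.resize(S[80:300,130:400],(368,300),interpolation=2).copy() if 0 else cv2.resize(S[80:300,130:400],(600,310),interpolation=2)])[:,:,::-1])
E
python3 m.py
```

```text
27.05
50 [171.6 112.5] [[ 474.44803347 -349.51479322  140.        ]]
10 [407.7 221.5] [[ 471.53729394 -349.53463536  140.        ]]
27.05 -269.87 [-0.1 -0.5 -0.7] [-0.03  0.17  0.02]
[(np.int32(15), array([238.5, 185.9]), array([556.5,  68.1,  90. ]))]
[(np.int32(35), array([233.4, 202.1]), array([560.7,   2.9,  87. ])), (np.int32(31), array([252.4, 216.6]), array([561.1,  70.6,  87. ]))]
[ 53  54  62 101 161 208 226 227 222 218 210 213 215 219]
[ 83 110 133 159 197 223 231 231 227 215 212 213 219 220]
[ 74 114 159 195 219 228 231 229 221 213 214 219 222 221]
```

View pics/c9.png

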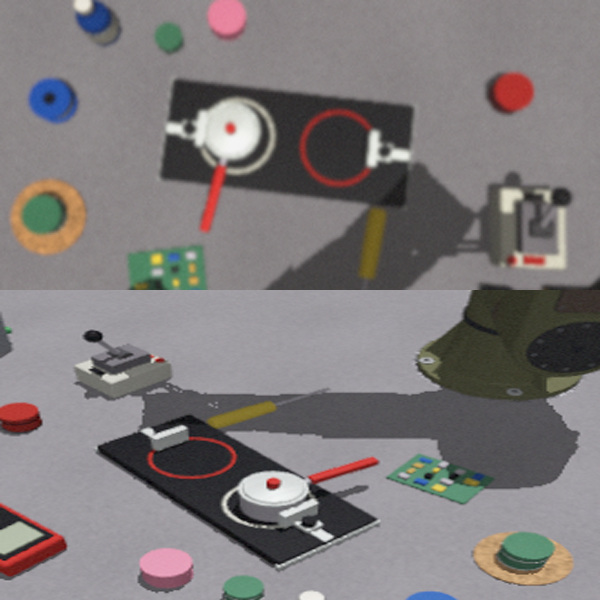

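All three parts check out: the tin is on the mat, the pot is in the white ring touching the stop, and the lever is over on the black side (ball travelled about 73 mm, to its end stop).

```bash
python3 -c "
from cell import manip
print(manip.sign_off())"
```

```text
the job is handed in; nothing more can be done
None
```

I handed the job in at about 27 s: the flux tin is upright on the cork mat, the pot sits in the white ring just touching the stop, which has not moved, and the switch lever is at its off end stop.

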